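Close the dish stage to its gauge mark with the thumbwheel

TASK

Set the gap of the dish stage for the next dish: roll the knurled thumbwheel under a fingertip, in light strokes across its top in the direction of the yellow arrow, until the sliding jaw's black pointer stands level with the red gauge rider (roll back if you overshoot), then take the finger away. Move the jaw only by the wheel; do not touch the jaw, the red rider or the dish, do not lift or push anything, and leave everything else on the worktop where it stands.

Things in the scene. Friction and masses are not known exactly. Their poses are not given: they have to be found in the camera images.
- stage: fixed grey stage plate, 116 x 300 x 10 mm, on the worktop. Origin on the worktop; x across the plate (scale on its -x edge, towards the robot), y along it (-170 to +130 mm), z up. Fixed jaw at the +y end (face at y = +110 mm, 30 mm high); the sliding jaw (33 mm high) moves along y; the thumbwheel is at x = 0, y = -120 mm between two blue cheeks
- wheel_top (a point): highest point of the knurled thumbwheel at rest, 92 mm above the worktop. The wheel is black with grey and white ridges, 72 mm in diameter, 30 mm wide, its axle along the stage's x; only its top stands out of the round blue cheeks (5 mm thick each, highest point 9 mm below the wheel's top). A microwave on a bracket overhangs the worktop behind: keep the arm low over the wheel and draw back towards the robot
- yoke (a joint): how far the sprung steel arm that carries the wheel (128 mm from its pivot) is rocked down, rad; 0 at rest. The wheel starts to sink at about 2 N, is 5 mm down at about 5 N, and meets a stop 8 mm down at about 7 N; it springs back when released
- wheel (a joint): turn of the thumbwheel, rad; 0 at the start, grows to 4.17 as its top rolls towards the stage's +y (closing). Each radian (36 mm of rim) moves the jaw 12 mm; rolling back opens it. About 1 N along the rim turns it (press with 3 N or more so that the fingertip does not slip); it stays where it is left
- jaw (a joint): travel of the sliding aluminium jaw along the stage's +y, m; 0 at the start (gap 118 mm between the jaw faces), 0.050 at its limit (gap 68 mm). It is driven only by the wheel, and goes the same way as the wheel's top
- pointer (a point): tip of the black pointer, 2 mm wide, that reaches from the sliding jaw over the white scale on the stage's -x edge; 18 mm above the worktop; its axes are parallel to the stage's. When set, it has the same y along the stage as the mark
- mark (a point): top of the red gauge rider, 5 mm wide along y, clamped on the stage's -x edge; the point is at the middle of its width, 17 mm above the worktop; its axes are parallel to the stage's. It is 18 to 48 mm farther along the stage's +y than the pointer at the start
- dish: round clear petri dish, 65 mm in diameter, 16 mm high, lying loose on the stage plate near the fixed jaw; origin under its centre. It fits the set gap with room to spare; not to be touched
- dropper: amber dropper bottle, 36 mm in diameter, 98 mm high, behind the stage; origin under its centre; bystander
- cap: blue screw cap lying on the worktop behind the stage, 45 mm in diameter, 20 mm high; origin under its centre; bystander
- pen: marker pen, 122 x 13 x 13 mm, lying to the left at the front edge; origin under its middle; bystander

How it is judged:
By the outcome, as a careful person would: the job done as asked, in the order asked, and still so for the second after the job is handed in, with the robot touching nothing.
It also fails if it takes over 48 s, if anything falls off the work surface, if the arm or the gripper's body presses on something with over 40 N, if the wrist force passes 120 N, or if a joint passes its speed limit or range.

ROBOT

A 6-joint arm with a two-finger parallel gripper is mounted at the origin on a cart in front of the work surface, level with it; the furniture and walls round the work are solid. World frame = base frame: x ahead of the robot, y to its left, z up, the work surface at z = 0. Lengths are in mm, angles in rad, forces in N, time in s.
With the tool pointing down it reaches from about 275 to 825 mm from the base axis. Payload 4.9 kg.
Tool frame: the origin (TCP) lies at the very end of the fingers, on their centre line; the grasp point (between the pads) lies 19 mm behind it; y points along the fingers, z is the direction in which the jaws open and shut, and the axes are right-handed (so a half turn about y gives the same grasp; the last joint's range is limited). The gripper opens to 85 mm and grips with 20 to 120 N. Pads are 22 mm wide; open, the fingers measure 114 mm over their backs; the gripper's body (76 mm by 85 mm) begins 54 mm behind the grasp point. The pads swing forward as they close: fully open they stand 13 mm farther back than shut.
Start: joints at [-1.329, 0.326, -0.193, 1.052, 0, 1.437], TCP at [201.872, -511.631, 231.281] pointing down, gripper open.
Joint ranges: [-2.65, 2.65], [-0.97, 1.79], [-1.3, 1.35], [-1.93, 2.1], [-1.47, 1.37], [-3.14, 3.14]. Speed limits (rad/s): [2.57, 2.57, 3.14, 3.14, 3.14, 3.14].

INTERFACE

Orientations are given as a unit quaternion [x, y, z, w].
In Python, from workcell import read_state, cams, workorder gives the robot as it stands.
- The arm moves only by the tool move_arm, never from a script. Its argument "commands" is a list of rows, each an object with "offset": the shift along the tool's x, y, z in mm, a list of three; "turn": the turn, a rotation vector about the tool's x, y, z in degrees, a list of three. A call has 1 to 10 rows; each row is the pose to reach, as a shift and turn from the pose measured when the call began, along the tool's axes at that moment; what a row does not reach only later rows make up. A row lasts 1/10 s, in which the tool goes at most 50 mm and 8.59 degrees, less where a joint would pass 70% of its speed; a pose out of reach is approached as far as the arm can. A call with a gripper value outside its range is refused whole. "hand" is the closure, from -1 (fully open) to 1 (shut), so that 0 is half open, set as the call begins (left out, the last holds). The fingers move at their own pace and stop on an object; the grip force is fixed at half the most. Time passes only in rows, so rows that repeat a pose let the fingers close. It gives the time, the measured TCP pose, the force and the opening at its end, in the units of the state.
- read_state(): the state, without advancing time (a new reading comes with each control period).
- cams.camera(name): name is "scene" or "top" or "wrist"; returns the picture (384x512x3 uint8, red, green, blue); there is no depth.
- cams.camera_info(name): a dict with "fx", "fy", "cx", "cy" (pixels), "view" (4x4, takes a point from world to camera coordinates). Camera axes: x right, y down, z forward; pixel columns grow to the right and rows downward; lengths in mm; the calibration is good to about 2 mm. A picture is of the moment at which its call begins: read the wrist's pose just before it. camera_info takes no time and is no camera call; for the wrist camera it gives the pose at the moment of the call.
- workorder.close_job(): hands the job in, once; it reports no verdict.
The state is a dict: "time": time; "qpos": joint angles; "joint_velocities": joint speeds; "joint_torque": joint torques, N m; "tcp_pos": TCP position; "ee_rot": TCP orientation; "force": force on the tool from outside, world axes, zero at the start; "moment": the same for the moment, N m; "gripper_width": finger opening in mm.
Only numpy, scipy, OpenCV 4.12 (cv2) and the standard library are available. Lean on these libraries where they do the work, as an engineer would, in place of code of your own. Each camera call takes 0.05 s, during which the arm holds its last target.

## Working session

There is one attempt and no reset: what is moved stays moved. The work goes in short steps, Python scripts to look and compute and a tool call to move; the robot and the scene stay as the last step left them, time stands still between calls to the robot, and variables do not carry over. Pictures are saved under pics/ and viewed, and the job is handed in when it is done.

Besides the shell and the picture viewer there is one more tool, called after "Emit:" in YAML: its name, and indented under it one key for each argument. move_arm: Moves the arm, as the interface text tells. Its arguments: {"type":"object","properties":{"commands":{"type":"array"},"hand":{"type":"number"}},"required":["commands"]}

```bash
ls; mkdir -p pics; python3 - <<'E'
from workcell import read_state, cams
import cv2
s=read_state(); print({k:s[k] for k in('time','tcp_pos','ee_rot','force','gripper_width')})
for n in('scene','top'):
    cv2.imwrite(f'pics/{n}0.png',cv2.cvtColor(cams.camera(n),cv2.COLOR_RGB2BGR)); i=cams.camera_info(n); print(n,i)
print(cams.camera_info('wrist'))
E
```

```text
pics
{'time': 0.0, 'tcp_pos': array([ 201.73457535, -511.04886088,  230.47192079]), 'ee_rot': array([-0.13212496,  0.69527267, -0.6940451 ,  0.1320618 ]), 'force': array([ 0.38781608, -0.32687613,  0.0901589 ]), 'gripper_width': 85.3629482508522}
scene {'fx': 359.4247312124684, 'fy': 359.4247312124684, 'cx': 255.60923316183528, 'cy': 182.45890370810824, 'view': array([[-8.04065799e-01, -5.94537610e-01, -1.79466392e-03,
         4.97620514e+02],
       [-2.38721583e-01,  3.25613959e-01, -9.14870240e-01,
         2.02321763e+02],
       [ 5.44509133e-01, -7.35187445e-01, -4.03744008e-01,
         9.30330333e+02],
       [ 0.00000000e+00,  0.00000000e+00,  0.00000000e+00,
         1.00000000e+00]])}
top {'fx': 354.5861468509436, 'fy': 354.5861468509436, 'cx': 259.0547694487702, 'cy': 188.32901929859054, 'view': array([[-2.82912275e-02, -9.99591530e-01, -4.04721886e-03,
         4.60520554e+01],
       [-9.86383924e-01,  2.85731619e-02, -1.61957798e-01,
         5.94261010e+02],
       [ 1.62007285e-01, -5.89873283e-04, -9.86789386e-01,
         1.11360848e+03],
       [ 0.00000000e+00,  0.00000000e+00,  0.00000000e+00,
         1.00000000e+00]])}
{'fx': 330.9197158431183, 'fy': 330.9197158431183, 'cx': 256.3265125183105, 'cy': 189.35773274191297, 'view': array([[ 3.67100825e-01, -9.30180942e-01, -6.32058392e-04,
        -5.48089932e+02],
       [-8.93751929e-01, -3.52912060e-01,  2.76876448e-01,
        -3.53506078e+01],
       [-2.57768256e-01, -1.01076669e-01, -9.60905319e-01,
         3.78390373e+02],
       [ 0.00000000e+00,  0.00000000e+00,  0.00000000e+00,
         1.00000000e+00]])}
```

View pics/scene0.png

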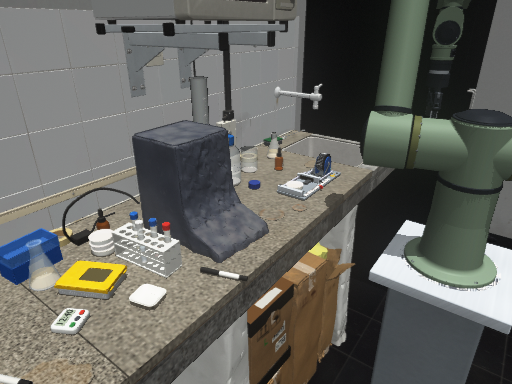

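View pics/top0.png

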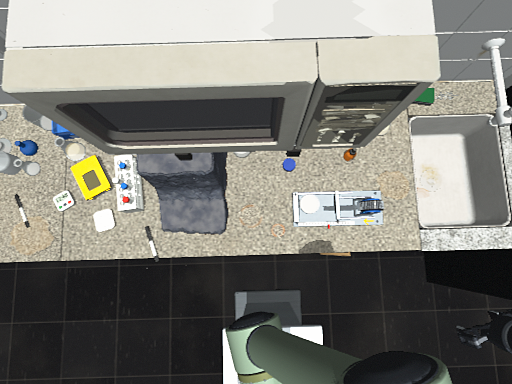

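The stage shows at about (338,208) in the top view, with the wheel at its right end (370,206) and the red rider at (329,227). In the scene view the stage is at (310,182) with the wheel at (323,163). I'll enlarge both.

```bash
python3 - <<'E'
import cv2
a=cv2.imread('pics/top0.png')[180:240,280:395]; cv2.imwrite('pics/top0z.png',cv2.resize(a,None,fx=6.5,fy=6.5,interpolation=cv2.INTER_CUBIC))
a=cv2.imread('pics/scene0.png')[140:210,265:355]; cv2.imwrite('pics/scene0z.png',cv2.resize(a,None,fx=8,fy=8,interpolation=cv2.INTER_CUBIC))
E
cat > h.py <<'E'
import numpy as np, cv2
from workcell import read_state, cams
from scipy.spatial.transform import Rotation as R
def ray(i,u,v):
    V=np.array(i['view']);Rm=V[:3,:3];o=-Rm.T@V[:3,3]
    d=Rm.T@np.array([(u-i['cx'])/i['fx'],(v-i['cy'])/i['fy'],1]);return o,d/np.linalg.norm(d)
def onz(i,u,v,z):
    o,d=ray(i,u,v);return o+d*(z-o[2])/d[2]
def two(r1,r2):
    (o1,d1),(o2,d2)=r1,r2
    t=np.linalg.lstsq(np.c_[d1,-d2],o2-o1,rcond=None)[0]
    a,b=o1+t[0]*d1,o2+t[1]*d2
    return (a+b)/2,np.linalg.norm(a-b)
def proj(i,p):
    V=np.array(i['view']);c=V[:3,:3]@p+V[:3,3];return i['fx']*c[0]/c[2]+i['cx'],i['fy']*c[1]/c[2]+i['cy']
def snap(n,f,crop=None,s=1):
    i=cams.camera_info(n);p=cams.camera(n);b=cv2.cvtColor(p,cv2.COLOR_RGB2BGR);cv2.imwrite(f'pics/{f}.png',b)
    if crop:
        x0,y0,x1,y1=crop;cv2.imwrite(f'pics/{f}z.png',cv2.resize(b[y0:y1,x0:x1],None,fx=s,fy=s,interpolation=cv2.INTER_CUBIC))
    return i,p
E
```

```text
(no output)
```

View pics/top0z.png

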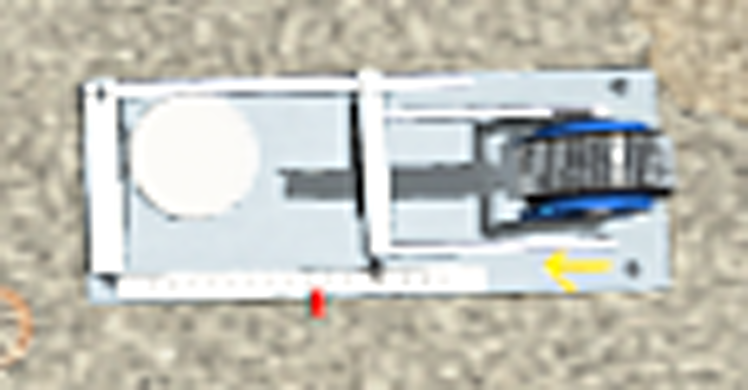

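View pics/scene0z.png

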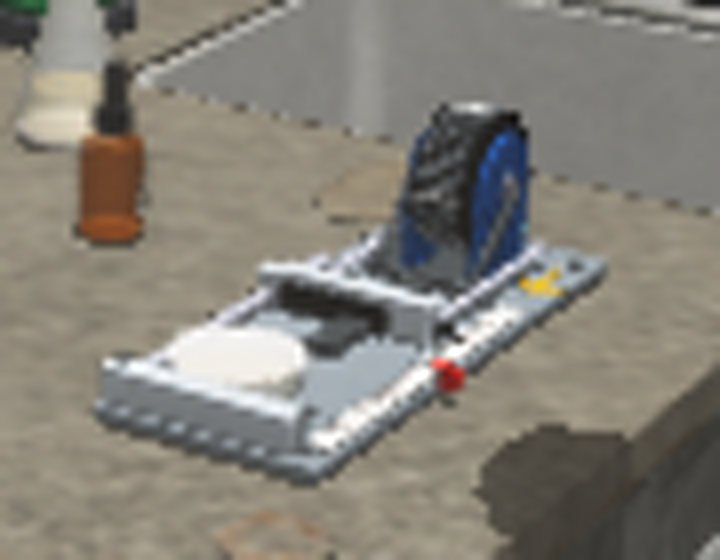

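```bash
python3 - <<'E'
from h import *
i=cams.camera_info('top');j=cams.camera_info('scene')
T=lambda a,b:(280+(a+.5)/6.5-.5,180+(b+.5)/6.5-.5)
S=lambda a,b:(265+(a+.5)/8-.5,140+(b+.5)/8-.5)
P={k:onz(i,*T(*p),10)[:2] for k,p in dict(c_mm=(670,290),c_mp=(90,300),c_pm=(655,70),c_pp=(85,82)).items()}
for k in P: print(k,P[k].round(1))
print('ptr',onz(i,*T(376,270),18),'mark',onz(i,*T(318,303),17))
print('wheel top mid',onz(i,*T(600,165),88))
ax=(P['c_mp']-P['c_mm']+P['c_pp']-P['c_pm'])/2; print(np.linalg.norm(ax),np.degrees(np.arctan2(ax[1],ax[0])))
print('mark 2view',two(ray(i,*T(318,303)),ray(j,*S(450,375))))
print('ptr 2view',two(ray(i,*T(376,270)),ray(j,*S(447,330))))
print('wheeltop scene', [onz(j,*S(475,105),92)])
E
```

```text
c_mm [ 468.9 -378.7]
c_mp [472.2 -81.8]
c_pm [ 582.9 -380.6]
c_pp [585.1 -84.2]
ptr [ 482.85445371 -227.28956172   18.        ] mark [ 467.02559613 -196.96421056   17.        ]
wheel top mid [ 525.76592129 -323.19516416   88.        ]
296.67748671847977 89.45635997257928
mark 2view (array([ 466.85163274, -197.95354831,   12.86265898]), np.float64(0.8601663620631593))
ptr 2view (array([ 482.8684483 , -226.45214122,   21.3095447 ]), np.float64(0.5086099654145205))
wheeltop scene [array([ 530.34599735, -337.91291838,   92.        ])]
```

```bash
python3 - <<'E'
from h import *
i=cams.camera_info('top');j=cams.camera_info('scene');w=cams.camera_info('wrist')
s=read_state();M=R.from_quat(s['ee_rot']).as_matrix();print(M.round(3))
for a,b in(((293,153),(271,42)),((184,156),(100,28))): print(two(ray(i,*a),ray(j,*b)))
V=np.array(w['view']);c=-V[:3,:3].T@V[:3,3];print('cam in tool',M.T@(c-s['tcp_pos']))
print('target rel tool for x=526,y=-345,z=150', M.T@(np.array([526,-345,150])-s['tcp_pos']))
for sg in(1,-1):
  x=np.array([sg*np.cos(-.0095),sg*np.sin(-.0095),0]);y=np.array([0,0,-1.]);G=np.c_[x,y,np.cross(x,y)]
  print(sg,np.degrees(R.from_matrix(M.T@G).as_rotvec()))
E
```

```text
[[-0.93  -0.     0.367]
 [-0.367  0.001 -0.93 ]
 [-0.    -1.    -0.002]]
(array([589.00792901, -39.68087546, 511.78116313]), np.float64(1.463271611977273))
(array([672.43203078, 301.0431429 , 509.98757674]), np.float64(284.67216522935274))
cam in tool [ -70.80645281 -142.43937258   -1.38116627]
target rel tool for x=526,y=-345,z=150 [-362.58806317   80.70636157  -35.38485614]
1 [ 8.84874874e-03 -1.57924166e+02 -1.24051376e-01]
-1 [8.88967422e-02 2.20757878e+01 6.34112222e-03]
```

```bash
python3 - <<'E'
from h import *
s=read_state();M=R.from_quat(s['ee_rot']).as_matrix()
print('o', M.T@(np.array([440,-335,165])-s['tcp_pos']))
E
```

```text
o [-286.26241171   65.75479325  -76.27306389]
```

Emit:
move_arm:
  commands:
    - {"offset": [-30,7,-8],"turn": [0,3,0]}
    - {"offset": [-65,15,-17],"turn": [0,6,0]}
    - {"offset": [-100,23,-27],"turn": [0,9,0]}
    - {"offset": [-135,31,-36],"turn": [0,12,0]}
    - {"offset": [-170,39,-45],"turn": [0,15,0]}
    - {"offset": [-205,47,-55],"turn": [0,18,0]}
    - {"offset": [-235,54,-63],"turn": [0,20,0]}
    - {"offset": [-260,60,-69],"turn": [0,22,0]}
    - {"offset": [-286,66,-76],"turn": [0,22,0]}
    - {"offset": [-286,66,-76],"turn": [0,22,0]}
  hand: 1

```text
time: 1.1
tcp_pos: [441.3, -332.8, 163.5]
ee_rot: [0.001, 0.708, -0.706, -0.002]
force: [-0.3, -0.5, 0.2]
gripper_width: -0.1
```

```bash
python3 - <<'E'
from h import *
s=read_state();print(s['time'],s['tcp_pos'],s['force'],s['gripper_width'],s['qpos']);i,_=snap('wrist','w1');print(i)
E
```

```text
1.1 [ 441.31156766 -332.81504771  163.49335401] [-0.27430879 -0.45308921  0.20318404] -0.10042669713137839 [-7.80694362e-01  3.87736023e-01 -2.85107525e-01  9.01380933e-01
  1.78844321e-03  2.36494752e+00]
{'fx': 330.9197158431183, 'fy': 330.9197158431183, 'cx': 256.3265125183105, 'cy': 189.35773274191297, 'view': array([[-3.98343204e-03, -9.99988272e-01, -2.75457509e-03,
        -3.29279822e+02],
       [-9.60608104e-01,  3.06108488e-03,  2.77889726e-01,
         4.07599935e+02],
       [-2.77878035e-01,  3.75302200e-03, -9.60609032e-01,
         4.37248365e+02],
       [ 0.00000000e+00,  0.00000000e+00,  0.00000000e+00,
         1.00000000e+00]])}
```

View pics/w1.png

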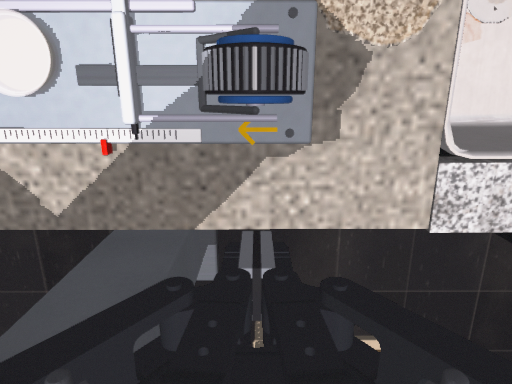

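The wrist picture shows the whole set-up: wheel centred at about (255,69), pointer tip near (135,133), red rider at (104,147), arrow pointing left (+y).

```bash
cat >> h.py <<'E'
def mark_ptr(i,p,verbose=True):
    hsv=cv2.cvtColor(p,cv2.COLOR_RGB2HSV)
    m=cv2.inRange(hsv,(0,150,90),(8,255,255))|cv2.inRange(hsv,(172,150,90),(180,255,255))
    n,l,st,c=cv2.connectedComponentsWithStats(m)
    if verbose: print([(st[k].tolist(),c[k].round(1).tolist()) for k in range(1,n) if st[k][4]>15])
    return m
E
python3 - <<'E'
from h import *
i=cams.camera_info('wrist');b=cv2.imread('pics/w1.png');p=cv2.cvtColor(b,cv2.COLOR_BGR2RGB)
mark_ptr(i,p)
cv2.imwrite('pics/w1z.png',cv2.resize(b[100:165,80:180],None,fx=8,fy=8,interpolation=cv2.INTER_NEAREST))
print('plate corner -x-y',onz(i,312,142,10),'wheel ends left/right',onz(i,205,70,70),onz(i,306,70,70))
print('wheel band rows',onz(i,255,46,90),onz(i,255,94,90))
t=cams.camera_info('top')
print('mark',onz(i,104,141,17),onz(i,135,136,18))
E
```

```text
[([101, 140, 11, 15, 130], [105.7, 147.3])]
plate corner -x-y [ 468.81199602 -382.302327     10.        ] wheel ends left/right [ 526.13417416 -298.35939875   70.        ] [ 525.76790554 -366.31654717   70.        ]
wheel band rows [ 538.34283637 -332.20112125   90.        ] [ 510.4675331  -332.02287958   90.        ]
mark [ 471.59229442 -199.43795818   17.        ] [ 475.91890999 -227.37276533   18.        ]
```

View pics/w1z.png

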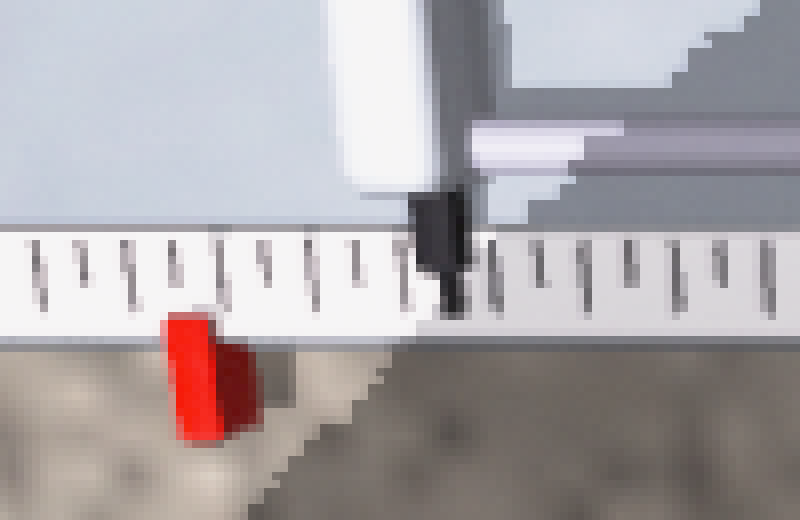

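Emit:
move_arm:
  commands:
    - {"offset": [-20,12,4],"turn": [0,0,0]}
    - {"offset": [-42,26,8],"turn": [0,0,0]}
    - {"offset": [-64,42,12],"turn": [0,0,0]}
    - {"offset": [-83,58,12],"turn": [0,0,0]}
    - {"offset": [-83,58,12],"turn": [0,0,0]}
    - {"offset": [-83,58,12],"turn": [0,0,0]}

```text
time: 1.75
tcp_pos: [522.0, -346.5, 105.3]
ee_rot: [0.001, 0.708, -0.706, -0.003]
force: [0.5, 0.0, 1.2]
gripper_width: 0.1
```

```bash
python3 - <<'E'
from h import *
s=read_state();print(s['time'],s['tcp_pos'],s['force'],s['qpos']);i,_=snap('wrist','w2');snap('scene','s2',(250,90,370,210),5)
E
```

```text
1.75 [ 521.99806305 -346.47519668  105.33337819] [0.54997498 0.01640908 1.16334602] [-7.03896327e-01  5.71026140e-01 -1.43936073e-01  8.60641396e-01
  3.50018650e-04  2.44363199e+00]
```

View pics/w2.png

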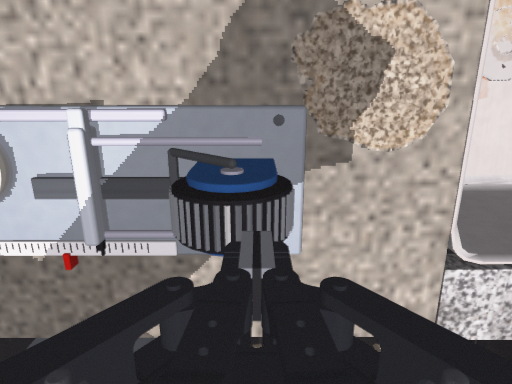

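View pics/s2z.png

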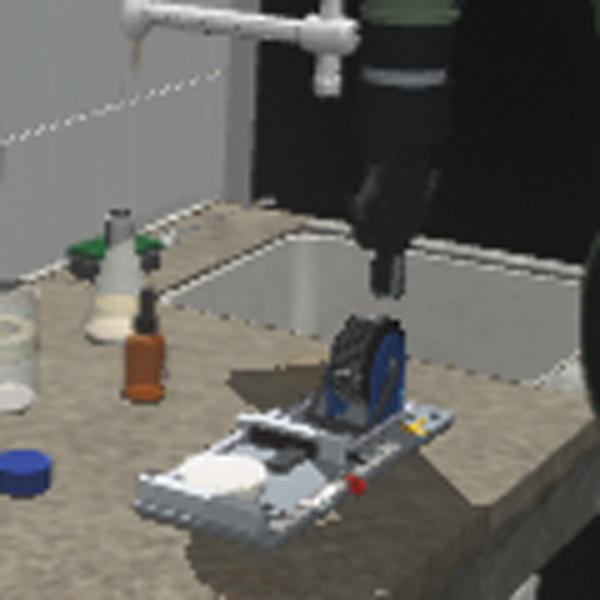

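The finger tip (240–272, row 232) sits above the near-right part of the wheel with nothing in the way. Pointer (100,247) and rider (70,262) stay in view. I'm lowering onto the wheel now.

Emit:
move_arm:
  commands:
    - {"offset": [-3,6,0],"turn": [0,0,0]}
    - {"offset": [-3,11,0],"turn": [0,0,0]}
    - {"offset": [-3,14,0],"turn": [0,0,0]}
    - {"offset": [-3,16,0],"turn": [0,0,0]}
    - {"offset": [-3,17,0],"turn": [0,0,0]}
    - {"offset": [-3,17,0],"turn": [0,0,0]}

```text
time: 2.45
tcp_pos: [525.0, -347.2, 89.7]
ee_rot: [0.002, 0.708, -0.707, -0.003]
force: [-2.1, -0.8, 2.6]
gripper_width: -0.2
```

Emit:
move_arm:
  commands:
    - {"offset": [0,2,0],"turn": [0,0,0]}
    - {"offset": [0,3,-1],"turn": [0,0,0]}
    - {"offset": [0,3,-4],"turn": [0,0,0]}
    - {"offset": [0,3,-8],"turn": [0,0,0]}
    - {"offset": [0,3,-12],"turn": [0,0,0]}

```text
time: 2.95
tcp_pos: [525.0, -335.1, 87.0]
ee_rot: [0.002, 0.707, -0.707, -0.003]
force: [-2.4, -0.8, 5.1]
gripper_width: 0.3
```

```bash
python3 - <<'E'
from h import *
s=read_state();print(s['time'],s['tcp_pos'],s['force']);i,p=snap('wrist','w3',(20,190,180,300),5);mark_ptr(i,p)
E
```

```text
2.95 [ 524.97971684 -335.05594072   87.02150553] [-2.35303277 -0.79430179  5.08619492]
[([64, 269, 17, 18, 204], [71.6, 277.2])]
```

View pics/w3z.png

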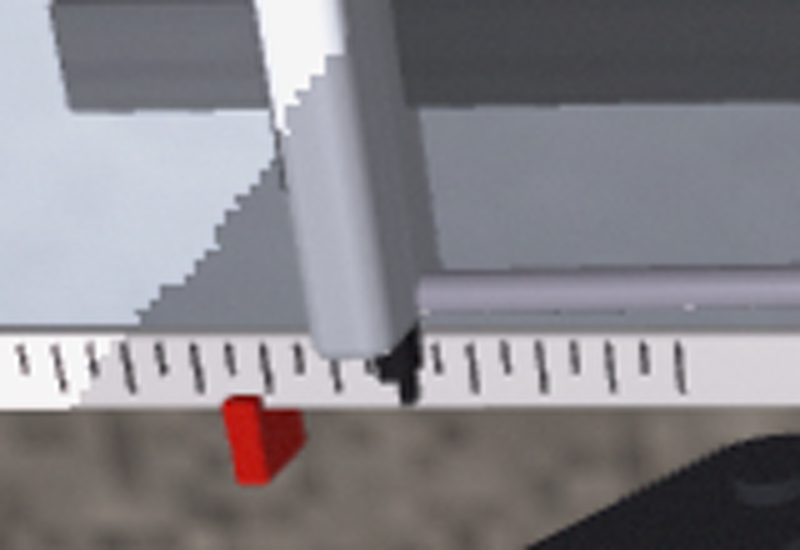

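It's rolling without slip: the gap to the mark is down from about 29 to about 24 mm at roughly 5 N. Continuing this stroke, then lifting and going back.

Emit:
move_arm:
  commands:
    - {"offset": [0,0,-4],"turn": [0,0,0]}
    - {"offset": [0,0,-8],"turn": [0,0,0]}
    - {"offset": [0,0,-12],"turn": [0,0,0]}
    - {"offset": [0,0,-15],"turn": [0,0,0]}
    - {"offset": [0,-3,-15],"turn": [0,0,0]}
    - {"offset": [0,-14,-15],"turn": [0,0,0]}
    - {"offset": [0,-14,0],"turn": [0,0,0]}
    - {"offset": [0,-14,12],"turn": [0,0,0]}
    - {"offset": [0,-14,14],"turn": [0,0,0]}

```text
time: 3.9
tcp_pos: [525.0, -350.8, 100.9]
ee_rot: [0.002, 0.707, -0.707, -0.004]
force: [-0.4, 0.0, -0.9]
gripper_width: -0.1
```

```bash
cat >> h.py <<'E'
def look(f):
    s=read_state();print(s['time'],s['tcp_pos'].round(1),s['force'].round(1));i,p=snap('wrist',f)
    mark_ptr(i,p); u,v=proj(i,np.array([475,-212,17])); u,v=int(u),int(v)
    x0=max(0,u-60);y0=max(0,v-50);cv2.imwrite(f'pics/{f}z.png',cv2.resize(cv2.cvtColor(p,cv2.COLOR_RGB2BGR)[y0:y0+100,x0:x0+120],None,fx=6,fy=6,interpolation=cv2.INTER_NEAREST));print('crop',x0,y0)
    return i,p
E
python3 -c "
from h import *
look('w4')"
```

```text
3.9 [ 525.  -350.8  100.9] [-0.4  0.  -0.9]
[([54, 261, 16, 17, 190], [61.2, 268.3])]
crop 15 210
```

View pics/w4z.png

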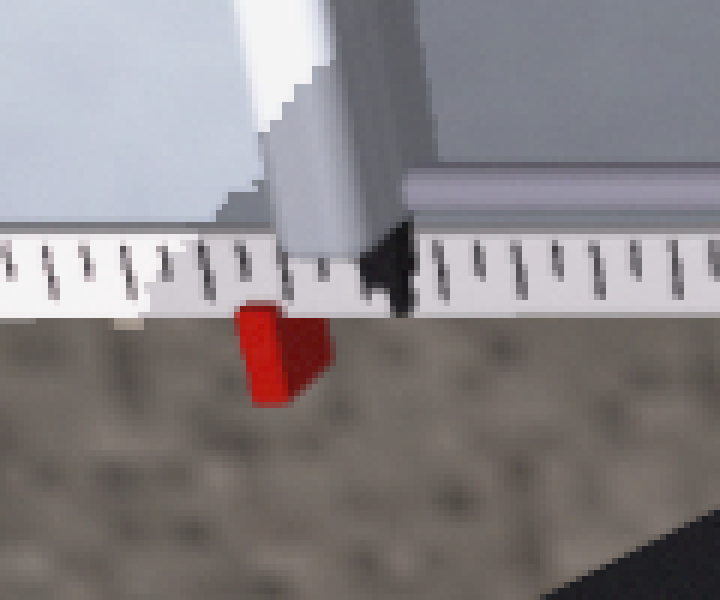

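```bash
python3 - <<'E'
from h import *
i=cams.camera_info('wrist')
Z=lambda a,b:(15+(a+.5)/6-.5,210+(b+.5)/6-.5)
m=onz(i,*Z(258,308),17);p=onz(i,*Z(402,312),18);print(m,p,m[1]-p[1])
for a in (440,518,596,674): print(onz(i,*Z(a,240),11))
E
```

```text
[ 474.37013319 -197.49205413   17.        ] [ 474.20496495 -216.21473848   18.        ] 18.72268434939315
[ 480.66750977 -218.54916131   11.        ]
[ 480.58912269 -228.57152385   11.        ]
[ 480.51074049 -238.59326246   11.        ]
[ 480.43236317 -248.6143772    11.        ]
```

Emit:
move_arm:
  commands:
    - {"offset": [0,6,-3],"turn": [0,0,0]}
    - {"offset": [0,11,-4],"turn": [0,0,0]}
    - {"offset": [0,14,-5],"turn": [0,0,0]}
    - {"offset": [0,15,-8],"turn": [0,0,0]}
    - {"offset": [0,15,-12],"turn": [0,0,0]}
    - {"offset": [0,15,-16],"turn": [0,0,0]}
    - {"offset": [0,15,-20],"turn": [0,0,0]}
    - {"offset": [0,15,-24],"turn": [0,0,0]}

```text
time: 4.75
tcp_pos: [524.8, -326.2, 86.3]
ee_rot: [0.002, 0.707, -0.707, -0.004]
force: [-1.9, -1.8, 6.1]
gripper_width: 0.3
```

Emit:
move_arm:
  commands:
    - {"offset": [0,0,-4],"turn": [0,0,0]}
    - {"offset": [0,0,-6],"turn": [0,0,0]}
    - {"offset": [0,-4,-6],"turn": [0,0,0]}
    - {"offset": [0,-14,-6],"turn": [0,0,0]}
    - {"offset": [0,-14,8],"turn": [0,0,0]}
    - {"offset": [0,-14,20],"turn": [0,0,0]}
    - {"offset": [0,-14,23],"turn": [0,0,0]}

```text
time: 5.45
tcp_pos: [524.6, -351.5, 100.1]
ee_rot: [-0.003, -0.707, 0.707, 0.004]
force: [-0.4, -0.3, 0.3]
gripper_width: 0.0
```

```bash
python3 -c "
from h import *
look('w5')"
```

```text
5.45 [ 524.6 -351.5  100.1] [-0.4 -0.3  0.3]
[([53, 261, 16, 17, 189], [59.4, 268.7])]
crop 14 210
```

View pics/w5z.png

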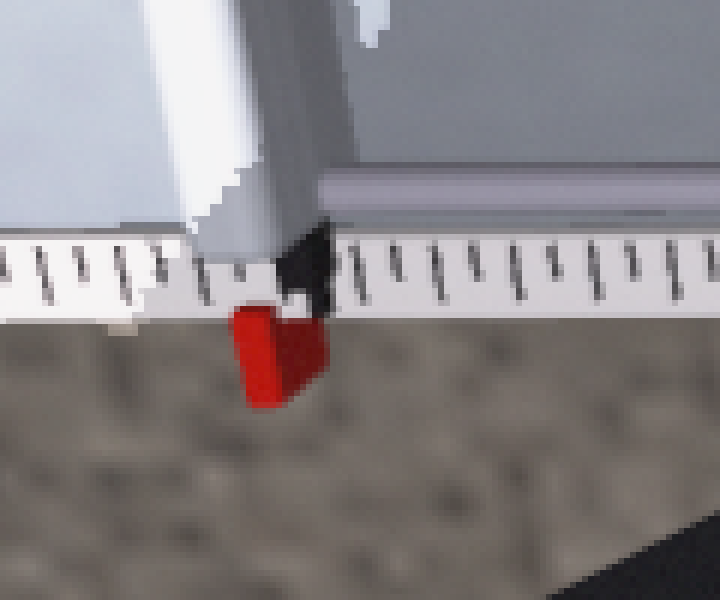

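Emit:
move_arm:
  commands:
    - {"offset": [0,6,-3],"turn": [0,0,0]}
    - {"offset": [0,10,-4],"turn": [0,0,0]}
    - {"offset": [0,13,-5],"turn": [0,0,0]}
    - {"offset": [0,14,-8],"turn": [0,0,0]}
    - {"offset": [0,14,-12],"turn": [0,0,0]}
    - {"offset": [0,14,-16],"turn": [0,0,0]}
    - {"offset": [0,14,-20],"turn": [0,0,0]}
    - {"offset": [0,14,-24],"turn": [0,0,0]}
    - {"offset": [0,14,-24],"turn": [0,0,0]}
    - {"offset": [0,14,-24],"turn": [0,0,0]}

```text
time: 6.5
tcp_pos: [524.2, -326.4, 86.2]
ee_rot: [0.002, 0.707, -0.707, -0.005]
force: [-1.6, 0.7, 5.4]
gripper_width: 0.1
```

Emit:
move_arm:
  commands:
    - {"offset": [0,-5,0],"turn": [0,0,0]}
    - {"offset": [0,-14,0],"turn": [0,0,0]}
    - {"offset": [0,-14,0],"turn": [0,0,0]}
    - {"offset": [0,-14,0],"turn": [0,0,0]}

```text
time: 6.9
tcp_pos: [524.5, -326.4, 100.5]
ee_rot: [-0.002, -0.707, 0.707, 0.004]
force: [0.7, 0.3, 0.1]
gripper_width: 0.0
```

```bash
python3 -c "
from h import *
look('w6')"
```

```text
6.9 [ 524.5 -326.4  100.5] [0.7 0.3 0.1]
[([86, 260, 14, 17, 167], [92.0, 268.1])]
crop 47 209
```

View pics/w6z.png

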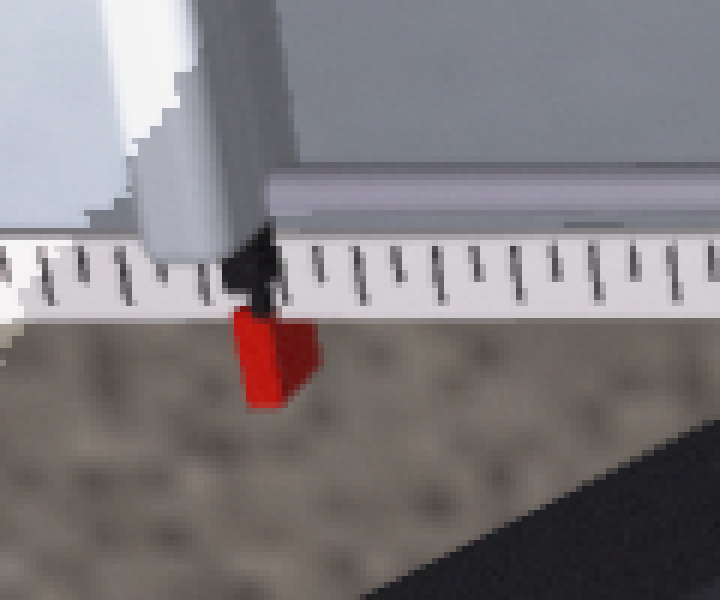

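Only about 1 mm is left. I'll draw back and look from squarely above the rider for a finer reading.

Emit:
move_arm:
  commands:
    - {"offset": [20,-15,0],"turn": [0,0,0]}
    - {"offset": [45,-35,-5],"turn": [0,0,0]}
    - {"offset": [70,-50,-30],"turn": [0,0,0]}
    - {"offset": [80,-55,-60],"turn": [0,0,0]}
    - {"offset": [80,-55,-90],"turn": [0,0,0]}
    - {"offset": [80,-55,-115],"turn": [0,0,0]}
    - {"offset": [80,-55,-128],"turn": [0,0,0]}
    - {"offset": [80,-55,-128],"turn": [0,0,0]}
    - {"offset": [80,-55,-128],"turn": [0,0,0]}

```text
time: 7.85
tcp_pos: [446.1, -198.2, 155.4]
ee_rot: [-0.002, -0.707, 0.707, 0.004]
force: [0.2, 0.4, 0.6]
gripper_width: -0.2
```

```bash
python3 -c "
from h import *
look('w7')"
```

```text
7.85 [ 446.1 -198.2  155.4] [0.2 0.4 0.6]
[([254, 146, 5, 16, 78], [256.0, 153.3])]
crop 213 94
```

View pics/w7z.png

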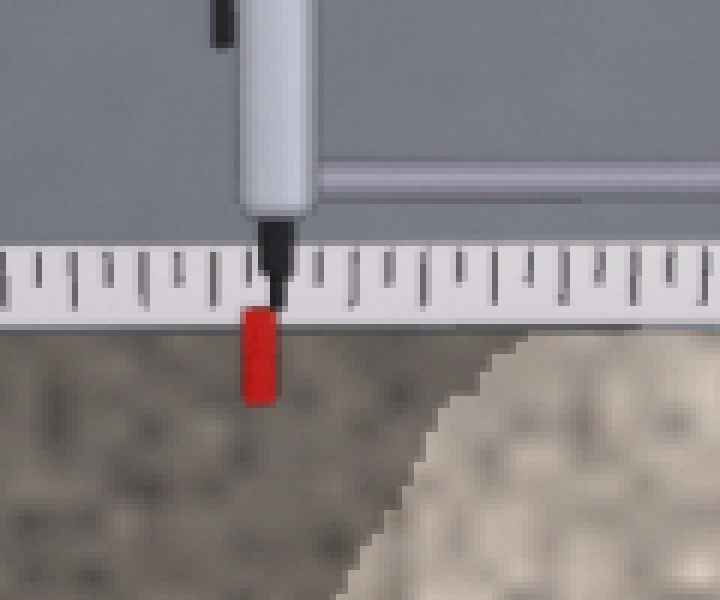

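```bash
cat >> h.py <<'E'
def fine(i,p):
    q=p.astype(float)
    um,vm=map(lambda t:int(round(t)),proj(i,np.array([466,-198,17])))
    red=np.clip(q[:,:,0]-np.maximum(q[:,:,1],q[:,:,2])-40,0,None)
    W=red[vm-20:vm+20,um-30:um+30]; ys,xs=np.mgrid[vm-20:vm+20,um-30:um+30]
    for v in range(vm-20,vm+20):
        w=red[v,um-30:um+30]
        if w.sum()>200: print('red',v,round((w*np.arange(um-30,um+30)).sum()/w.sum(),2),round(w.sum()))
    u0=(W*xs).sum()/W.sum();v0=(W*ys).sum()/W.sum();M=onz(i,u0,v0,17);print('mark',u0,v0,M)
    c=int(round(u0));g=q.mean(2)
    # pointer slim tip: dark, over the white scale
    for v in range(int(v0)-22,int(v0)-4):
        r=g[v,c-8:c+9];w=np.clip(150-r,0,None);w[red[v,c-8:c+9]>30]=0
        if w.sum()>60:
            u=(w*np.arange(c-8,c+9)).sum()/w.sum();P=onz(i,u,v,18);print(v,round(u,2),round(w.sum()),P[:2].round(2),'gap y',round(M[1]-P[1]+ (P[0]-M[0])*0.0095,2))
E
python3 -c "
from h import *
i=cams.camera_info('wrist');fine(i,cv2.cvtColor(cv2.imread('pics/w7.png'),cv2.COLOR_BGR2RGB))
a,b=onz(i,*proj(i,np.array([475,-200,11])),11),0
"
```

```text
red 146 255.79 551
red 147 255.81 562
red 148 255.8 580
red 149 255.79 587
red 150 255.81 588
red 151 255.81 582
red 152 255.8 584
red 153 255.84 559
red 154 255.86 564
red 155 255.87 559
red 156 255.84 567
red 157 255.85 563
red 158 255.87 562
red 159 255.86 561
red 160 255.91 506
mark 255.82819837361126 152.9436490665445 [ 467.53278862 -197.15063243   17.        ]
130 256.87 761 [ 487.06 -198.22] gap y 1.26
131 257.32 972 [ 486.23 -198.59] gap y 1.62
132 257.32 972 [ 485.4  -198.58] gap y 1.6
133 257.29 972 [ 484.57 -198.56] gap y 1.57
134 257.7 803 [ 483.73 -198.89] gap y 1.9
135 258.42 600 [ 482.89 -199.49] gap y 2.49
136 257.43 688 [ 482.07 -198.65] gap y 1.64
137 257.43 692 [ 481.23 -198.64] gap y 1.62
138 257.45 684 [ 480.39 -198.65] gap y 1.62
139 257.52 585 [ 479.55 -198.7 ] gap y 1.66
140 257.19 404 [ 478.71 -198.42] gap y 1.37
141 257.18 317 [ 477.87 -198.4 ] gap y 1.35
142 257.18 317 [ 477.03 -198.39] gap y 1.33
143 257.2 317 [ 476.18 -198.4 ] gap y 1.34
144 257.52 301 [ 475.33 -198.66] gap y 1.59
145 257.75 191 [ 474.48 -198.85] gap y 1.76
```

```bash
python3 - <<'E'
from h import *
i=cams.camera_info('wrist');b=cv2.imread('pics/w7.png');g=b.astype(int).mean(2).astype(int)
print(g[128:148,245:268])
# yaw: scale edge, near plate boundary rows vs col
for c in (20,60,100,140,180,300,350,400,450):
    col=b[135:160,c].astype(float).mean(1);d=np.diff(col);k=d.argmin();print(c,135+k,onz(i,c,135+k+.5,10)[:2].round(1))
E
```

```text
[[122 123 122 121 122 121 122 122 118 140 152 158 160 162 165 168 170 169
  159 141 111 125 124]
 [121 123 123 122 122 122 123 121 111 127 135 138 140 139 140 142 143 145
  134 124 114 124 124]
 [122 122 122 122 123 122 121 124 120 108  99  81  83  83  84  85  88 109
  108 124 124 125 124]
 [123 121 122 123 124 123 122 121 121 122 115  49  34  37  37  40  54 102
  124 124 124 125 125]
 [121 122 122 123 122 122 123 123 122 122 114  47  36  37  39  41  53 103
  124 122 123 123 124]
 [121 123 122 123 122 122 123 122 123 123 113  48  33  37  41  39  53 103
  125 125 123 124 124]
 [134 136 136 136 136 137 136 137 136 129 129  50  35  40  39  41  59 116
  142 143 142 136 144]
 [203 205 201 192 200 204 205 207 199 159 192  66  35  38  39  41  80 169
  208 206 196 166 209]
 [211 211 197 103 176 212 211 212 195 105 197  67  36  37  39  41  81 172
  212 205 158 120 212]
 [211 211 196 103 175 211 211 211 195 104 197  66  34  38  39  39  81 174
  211 205 158 121 212]
 [210 210 197 103 176 211 210 211 196 105 197  74  33  37  39  40  82 173
  212 205 158 121 211]
 [210 210 196 103 176 211 210 211
[... 346 characters left out ...]
211 211]
 [210 210 195 104 175 209 209 209 209 209 209 209 194  34  41 102 211 210
  209 210 210 211 210]
 [209 209 195 116 179 209 208 208 203 200 198 199 182  32  42 108 209 209
  210 209 209 210 209]
 [208 208 203 179 208 208 208 202 159 121  91  91  86  55  82 153 208 209
  209 208 208 208 209]
 [209 208 208 208 207 207 208 198 128  81  80  83  83  99 145 209 208 209
  208 210 209 208 209]
 [200 201 200 200 200 199 200 188 121  80  82  84  87  98 141 199 199 198
  198 199 198 199 198]]
20 157 [464.4  10.3]
60 152 [468.5 -25.6]
100 156 [464.6 -60.1]
140 148 [471.3 -96. ]
180 148 [ 470.9 -130.9]
300 147 [ 470.7 -235.8]
350 147 [ 470.3 -279.4]
400 137 [ 478.5 -322.2]
450 146 [ 470.2 -366.7]
```

Measured squarely from above: rider at column 255.8, pointer tip at 258.8, so about 2.5 mm remain (7.6 mm of rim). Going back for a short stroke.

Emit:
move_arm:
  commands:
    - {"offset": [0,0,25],"turn": [0,0,0]}
    - {"offset": [0,0,60],"turn": [0,0,0]}
    - {"offset": [0,0,95],"turn": [0,0,0]}
    - {"offset": [-10,5,120],"turn": [0,0,0]}
    - {"offset": [-30,20,136],"turn": [0,0,0]}
    - {"offset": [-55,40,136],"turn": [0,0,0]}
    - {"offset": [-79,55,136],"turn": [0,0,0]}
    - {"offset": [-79,55,136],"turn": [0,0,0]}
    - {"offset": [-79,55,136],"turn": [0,0,0]}

```text
time: 8.8
tcp_pos: [523.0, -336.0, 99.2]
ee_rot: [0.002, 0.707, -0.707, -0.005]
force: [0.0, -0.3, 0.6]
gripper_width: -0.3
```

Emit:
move_arm:
  commands:
    - {"offset": [-1,5,0],"turn": [0,0,0]}
    - {"offset": [-1,9,0],"turn": [0,0,0]}
    - {"offset": [-1,12,0],"turn": [0,0,0]}
    - {"offset": [-1,13,0],"turn": [0,0,0]}
    - {"offset": [-1,13,0],"turn": [0,0,0]}
    - {"offset": [-1,13,-2],"turn": [0,0,0]}
    - {"offset": [-1,13,-5],"turn": [0,0,0]}
    - {"offset": [-1,13,-8],"turn": [0,0,0]}
    - {"offset": [-1,13,-8],"turn": [0,0,0]}
    - {"offset": [-1,13,-8],"turn": [0,0,0]}

```text
time: 9.8
tcp_pos: [523.8, -328.2, 87.1]
ee_rot: [-0.002, -0.707, 0.707, 0.005]
force: [-1.7, -0.1, 4.4]
gripper_width: -0.1
```

Emit:
move_arm:
  commands:
    - {"offset": [0,-5,0],"turn": [0,0,0]}
    - {"offset": [0,-14,0],"turn": [0,0,0]}
    - {"offset": [20,-25,0],"turn": [0,0,0]}
    - {"offset": [45,-45,-5],"turn": [0,0,0]}
    - {"offset": [70,-63,-30],"turn": [0,0,0]}
    - {"offset": [80,-69,-60],"turn": [0,0,0]}
    - {"offset": [80,-69,-90],"turn": [0,0,0]}
    - {"offset": [80,-69,-118],"turn": [0,0,0]}
    - {"offset": [80,-69,-129],"turn": [0,0,0]}
    - {"offset": [80,-69,-129],"turn": [0,0,0]}

```text
time: 10.8
tcp_pos: [445.5, -197.2, 156.8]
ee_rot: [-0.002, -0.707, 0.707, 0.005]
force: [-0.2, -0.1, -0.6]
gripper_width: 0.1
```

```bash
cat >> h.py <<'E'
def tip(i,p):
    q=p.astype(float);red=np.clip(q[:,:,0]-np.maximum(q[:,:,1],q[:,:,2])-40,0,None)
    um,vm=map(lambda t:int(round(t)),proj(i,np.array([467.5,-197.2,17])))
    W=red[vm-12:vm+12,um-15:um+15];ys,xs=np.mgrid[vm-12:vm+12,um-15:um+15]
    u0=(W*xs).sum()/W.sum();v0=(W*ys).sum()/W.sum();M=onz(i,u0,v0,17);print('mark',u0.round(2),v0.round(2),M.round(2))
    vp=int(round(proj(i,np.array([477,-197,18]))[1]));c=int(round(u0));g=q.mean(2).astype(int)
    print(g[vp-5:vp+5,c-8:c+9])
    for v in range(vp-2,vp+3):
        r=g[v,c-9:c+10];w=np.clip(195-r,0,None);k=r.argmin();w[:max(0,k-2)]=0;w[k+4:]=0
        u=(w*np.arange(c-9,c+10)).sum()/w.sum();P=onz(i,u,v,18);print(v,u.round(2),P.round(2),'gap',(M[1]-P[1]).round(2))
E
python3 -c "
from h import *
i,p=look('w8');tip(i,p)"
```

```text
10.8 [ 445.5 -197.2  156.8] [-0.2 -0.1 -0.6]
[([255, 145, 5, 15, 75], [257.0, 152.0])]
crop 214 92
mark 256.9 151.75 [ 467.53 -196.82   17.  ]
[[103 176 212 199 110  34  40  40  42  64 140 196 105 213 212 212 207]
 [104 177 212 200 110  34  35  36  39  68 146 196 105 213 212 212 207]
 [109 177 211 201 129  70  33  33  51 104 180 196 105 212 212 212 206]
 [134 178 211 211 206 159  38  45 105 180 212 196 105 212 213 213 208]
 [134 177 212 212 211 197  74  65 143 211 212 195 104 211 212 211 212]
 [133 176 211 211 211 196  73  65 142 212 211 195 104 212 212 211 211]
 [134 177 211 209 211 197  72  65 142 211 210 195 104 211 211 209 211]
 [139 181 210 209 208 190  74  63 137 200 201 197 118 211 211 210 210]
 [179 210 210 209 202 155  84  66  95 100 127 198 181 210 210 210 210]
 [210 208 208 208 197 124  81  82  83  87 101 151 209 208 210 210 208]]
139 255.76 [ 478.6  -195.93   18.  ] gap -0.88
140 255.77 [ 477.75 -195.94   18.  ] gap -0.88
141 255.77 [ 476.9  -195.93   18.  ] gap -0.88
142 255.77 [ 476.05 -195.92   18.  ] gap -0.89
143 255.77 [ 475.2  -195.91   18.  ] gap -0.9
```

View pics/w8z.png

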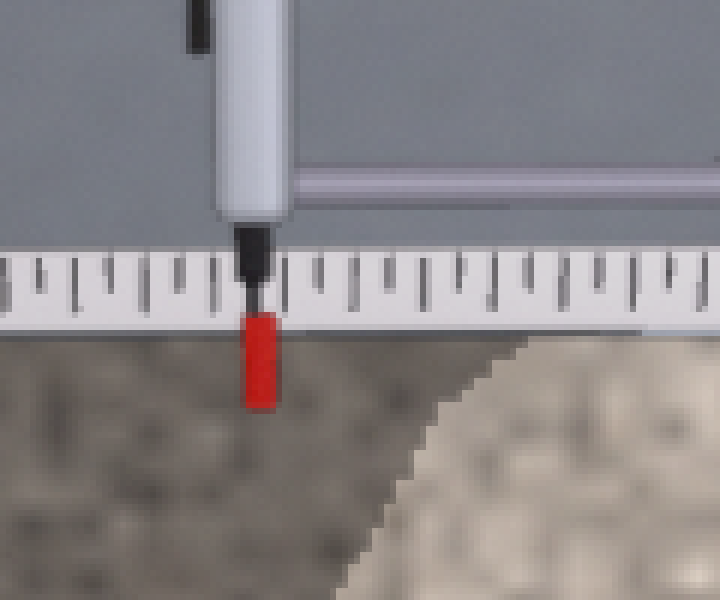

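Now the pointer (255.8) is past the rider (256.9) by about 0.9 mm, so I'll roll back slightly.

Emit:
move_arm:
  commands:
    - {"offset": [0,0,25],"turn": [0,0,0]}
    - {"offset": [0,0,60],"turn": [0,0,0]}
    - {"offset": [0,0,95],"turn": [0,0,0]}
    - {"offset": [-10,5,120],"turn": [0,0,0]}
    - {"offset": [-30,20,131],"turn": [0,0,0]}
    - {"offset": [-55,40,131],"turn": [0,0,0]}
    - {"offset": [-79,57,131],"turn": [0,0,0]}
    - {"offset": [-79,57,131],"turn": [0,0,0]}
    - {"offset": [-79,57,131],"turn": [0,0,0]}

```text
time: 11.75
tcp_pos: [522.8, -331.0, 98.8]
ee_rot: [-0.002, -0.707, 0.707, 0.006]
force: [-0.4, 0.1, -0.9]
gripper_width: 0.1
```

Emit:
move_arm:
  commands:
    - {"offset": [-1,5,0],"turn": [0,0,0]}
    - {"offset": [-1,9,0],"turn": [0,0,0]}
    - {"offset": [-1,12,0],"turn": [0,0,0]}
    - {"offset": [-1,12.5,0],"turn": [0,0,0]}
    - {"offset": [-1,12.5,0],"turn": [0,0,0]}
    - {"offset": [-1,12.5,1],"turn": [0,0,0]}
    - {"offset": [-1,12.5,2],"turn": [0,0,0]}
    - {"offset": [-1,12.5,2.5],"turn": [0,0,0]}
    - {"offset": [-1,12.5,2.5],"turn": [0,0,0]}
    - {"offset": [-1,12.5,2.5],"turn": [0,0,0]}

```text
time: 12.75
tcp_pos: [523.6, -333.5, 86.4]
ee_rot: [-0.002, -0.707, 0.708, 0.006]
force: [-2.4, -0.0, 5.0]
gripper_width: 0.0
```

Emit:
move_arm:
  commands:
    - {"offset": [0,-5,0],"turn": [0,0,0]}
    - {"offset": [0,-14,0],"turn": [0,0,0]}
    - {"offset": [20,-25,0],"turn": [0,0,0]}
    - {"offset": [45,-45,-5],"turn": [0,0,0]}
    - {"offset": [70,-63,-30],"turn": [0,0,0]}
    - {"offset": [80,-69,-60],"turn": [0,0,0]}
    - {"offset": [80,-69,-90],"turn": [0,0,0]}
    - {"offset": [80,-69,-120],"turn": [0,0,0]}
    - {"offset": [80,-69,-134],"turn": [0,0,0]}
    - {"offset": [80,-69,-134],"turn": [0,0,0]}

```text
time: 13.75
tcp_pos: [445.4, -197.4, 155.9]
ee_rot: [-0.001, -0.707, 0.708, 0.005]
force: [-0.7, -0.6, -0.6]
gripper_width: -0.0
```

```bash
python3 -c "
from h import *
i,p=look('w9');tip(i,p)"
```

```text
13.75 [ 445.4 -197.4  155.9] [-0.7 -0.6 -0.6]
[([254, 144, 6, 16, 92], [256.5, 151.7])]
crop 214 92
mark 256.65 151.71 [ 467.43 -196.85   17.  ]
[[104 212 210 196  68  36  35  39  42  81 165 158 122 212 211 212 200]
 [104 212 211 196  76  30  35  38  38  85 171 160 121 213 212 212 201]
 [104 211 212 201 130  69  32  36  57 129 206 159 120 212 212 212 201]
 [104 212 211 212 204 158  30  49 117 211 205 158 120 212 212 213 202]
 [103 211 212 210 211 196  33  62 139 211 205 158 121 210 211 212 206]
 [104 211 211 211 211 195  34  63 138 211 204 157 119 211 211 211 210]
 [104 211 211 210 211 194  33  64 138 211 204 157 119 210 211 211 209]
 [127 209 208 209 208 185  37  62 131 197 196 165 138 210 210 211 212]
 [208 209 209 209 198 118  53  59  64  77 135 204 210 210 209 210 210]
 [207 206 207 207 194 100  82  82  84  84 112 168 207 208 208 207 208]]
139 255.62 [ 478.43 -196.07   18.  ] gap -0.78
140 255.7 [ 477.59 -196.13   18.  ] gap -0.73
141 255.7 [ 476.74 -196.12   18.  ] gap -0.73
142 255.7 [ 475.9  -196.11   18.  ] gap -0.74
143 255.69 [ 475.05 -196.1    18.  ] gap -0.76
```

View pics/w9z.png

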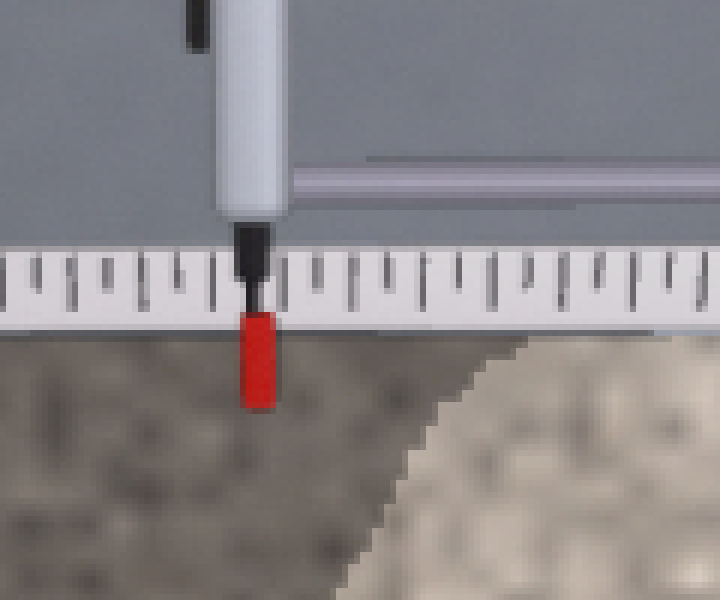

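A press cycle adds about +0.7 mm of jaw travel by itself: an 8 mm stroke gave 3.45 mm, and 2.5 mm back gave only 0.15 mm. So I need about 4.5 mm of roll-back.

Emit:
move_arm:
  commands:
    - {"offset": [0,0,25],"turn": [0,0,0]}
    - {"offset": [0,0,60],"turn": [0,0,0]}
    - {"offset": [0,0,95],"turn": [0,0,0]}
    - {"offset": [-10,5,120],"turn": [0,0,0]}
    - {"offset": [-30,20,131],"turn": [0,0,0]}
    - {"offset": [-55,40,131],"turn": [0,0,0]}
    - {"offset": [-79,57,131],"turn": [0,0,0]}
    - {"offset": [-79,57,131],"turn": [0,0,0]}
    - {"offset": [-79,57,131],"turn": [0,0,0]}

```text
time: 14.7
tcp_pos: [522.8, -331.5, 97.9]
ee_rot: [-0.001, -0.706, 0.708, 0.006]
force: [-0.9, 0.3, 0.3]
gripper_width: -0.1
```

Emit:
move_arm:
  commands:
    - {"offset": [-1,5,0],"turn": [0,0,0]}
    - {"offset": [-1,9,0],"turn": [0,0,0]}
    - {"offset": [-1,11,0],"turn": [0,0,0]}
    - {"offset": [-1,12,0],"turn": [0,0,0]}
    - {"offset": [-1,12,0],"turn": [0,0,0]}
    - {"offset": [-1,12,1.5],"turn": [0,0,0]}
    - {"offset": [-1,12,3],"turn": [0,0,0]}
    - {"offset": [-1,12,4.5],"turn": [0,0,0]}
    - {"offset": [-1,12,4.5],"turn": [0,0,0]}
    - {"offset": [-1,12,4.5],"turn": [0,0,0]}

```text
time: 15.7
tcp_pos: [523.7, -336.2, 86.1]
ee_rot: [-0.001, -0.706, 0.708, 0.006]
force: [-0.5, 0.1, 5.6]
gripper_width: -0.3
```

Emit:
move_arm:
  commands:
    - {"offset": [0,-5,0],"turn": [0,0,0]}
    - {"offset": [0,-14,0],"turn": [0,0,0]}
    - {"offset": [20,-25,0],"turn": [0,0,0]}
    - {"offset": [45,-45,-5],"turn": [0,0,0]}
    - {"offset": [70,-63,-30],"turn": [0,0,0]}
    - {"offset": [80,-69,-60],"turn": [0,0,0]}
    - {"offset": [80,-69,-90],"turn": [0,0,0]}
    - {"offset": [80,-69,-120],"turn": [0,0,0]}
    - {"offset": [80,-69,-136],"turn": [0,0,0]}
    - {"offset": [80,-69,-136],"turn": [0,0,0]}

```text
time: 16.7
tcp_pos: [445.3, -197.7, 155.5]
ee_rot: [-0.0, -0.706, 0.708, 0.005]
force: [-0.6, 0.7, -0.1]
gripper_width: -0.1
```

```bash
python3 -c "
from h import *
i,p=look('w10');tip(i,p)"
```

```text
16.7 [ 445.3 -197.7  155.5] [-0.6  0.7 -0.1]
[([254, 144, 6, 16, 85], [256.2, 151.5])]
crop 213 92
mark 256.15 151.45 [ 467.39 -196.82   17.  ]
[[124 145 212 213 205 153  33  35  38  41  51  74 107 179 214 213 213]
 [126 146 212 212 206 153  33  36  39  41  51  75 105 180 213 213 214]
 [124 146 213 213 206 160  40  36  38  42  62  92 104 180 213 213 213]
 [126 145 212 213 213 198  79  30  36  64 126 163 106 180 214 214 213]
 [126 146 213 212 212 203 123  57  49 121 213 199 106 178 213 213 213]
 [126 147 212 212 213 207 169 113  48 121 212 198 104 178 212 212 212]
 [125 145 212 211 211 212 200 112  50 120 213 197 105 177 212 212 212]
 [126 149 211 212 211 210 194 108  50 119 207 198 110 177 212 212 212]
 [147 181 210 210 209 198 152  73  53 103 171 194 148 182 211 211 211]
 [208 210 210 210 203 156  77  65  55  61  95 154 210 210 211 211 211]]
138 255.8 [ 478.99 -196.61   18.  ] gap -0.21
139 255.52 [ 478.15 -196.37   18.  ] gap -0.46
140 255.82 [ 477.31 -196.61   18.  ] gap -0.21
141 255.97 [ 476.46 -196.74   18.  ] gap -0.09
142 255.96 [ 475.62 -196.72   18.  ] gap -0.11
```

View pics/w10z.png

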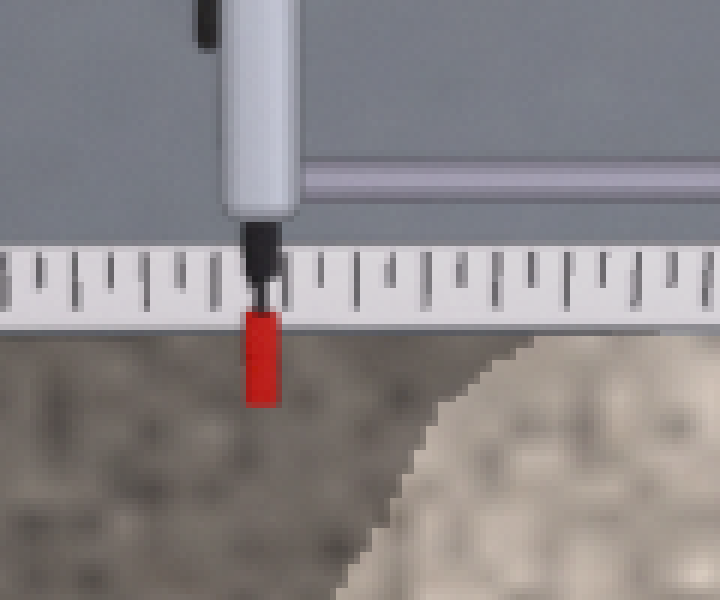

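The pointer now stands in line with the rider, 0.1 mm off. One quick check of the wider scene before handing in.

```bash
python3 - <<'E'
from h import *
snap('scene','s9',(225,120,355,220),6)
i,p=snap('wrist','w11');tip(i,p);s=read_state();print(s['time'],s['force'],abs(s['joint_velocities']).max())
E
```

```text
mark 253.45 152.33 [ 467.46 -196.87   17.  ]
[[157 118 210 210 203 149  32  34  37  40  51  85 124 146 212 210 211]
 [158 119 210 208 204 148  30  35  38  41  50  85 124 145 211 212 212]
 [156 120 211 211 205 157  39  35  35  41  61 101 125 146 212 212 211]
 [157 120 210 209 210 197  90  41  29  58 125 165 125 144 211 211 212]
 [157 118 210 210 210 204 164  91  40 105 211 199 124 144 211 211 211]
 [158 119 210 211 211 211 204 154  38 105 211 198 123 145 210 211 210]
 [156 118 209 208 209 210 203 151  37 104 209 197 124 143 209 210 210]
 [163 122 207 208 209 208 201 146  37 102 204 194 131 148 208 209 210]
 [198 155 208 208 208 207 188 112  49  86 160 161 172 180 209 208 209]
 [208 208 208 207 206 195  97  75  64  67  68 121 209 209 209 208 208]]
139 253.0 [ 478.98 -196.63   18.  ] gap -0.24
140 252.8 [ 478.14 -196.45   18.  ] gap -0.42
141 253.17 [ 477.29 -196.75   18.  ] gap -0.12
142 253.16 [ 476.45 -196.73   18.  ] gap -0.14
143 253.16 [ 475.6  -196.72   18.  ] gap -0.15
16.85 [-0.43372821  0.74346608 -0.08582868] 0.010101938961320998
```

View pics/s9z.png

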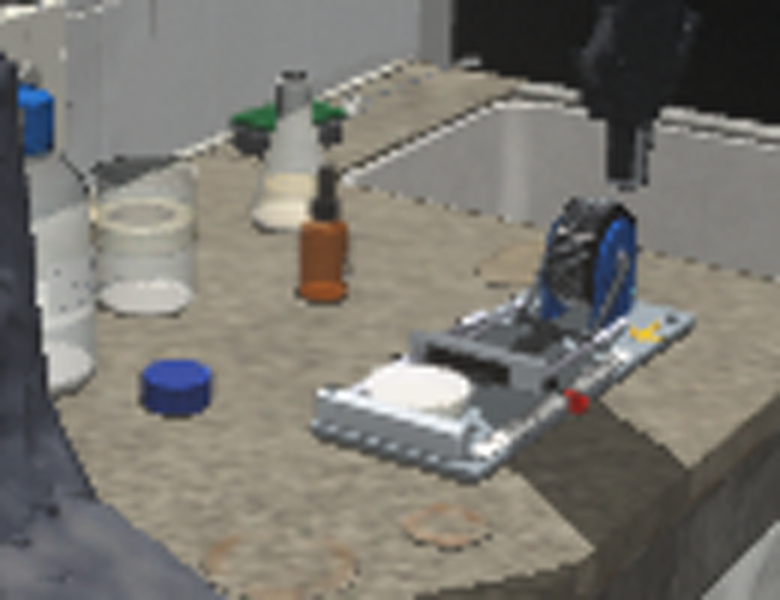

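View pics/w11.png

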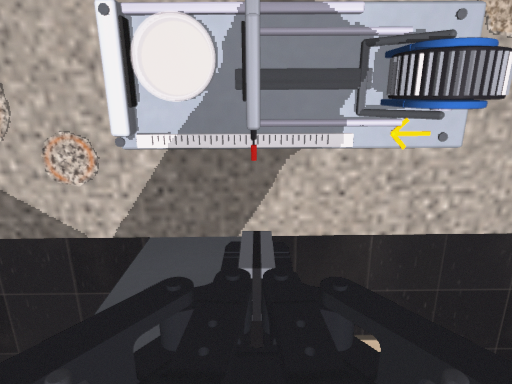

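The pointer (253,140) and rider (253.5,152) are in line, the dish and bystanders look undisturbed, and the arm is clear of everything.

```bash
python3 -c "
from workcell import workorder
print(workorder.close_job())"
```

```text
the job is handed in; nothing more can be done
None
```

The gap is set: the jaw's pointer stands level with the red rider, about 0.1 mm past it (+y) in the last two wrist views. The whole job took about 17 s.

- **Rolling:** I rolled the wheel with the shut fingertip at about 4–6 N, using three long strokes and one short one in the arrow's direction. That overshot by 0.9 mm, so I rolled back twice. The first roll-back gained only 0.15 mm, because each press itself moved the jaw on by about 0.7 mm. I allowed for that on the second.
- **Disagreement:** Before the short stroke, the oblique view read about 1 mm left to go, but the view from squarely above read 2.5 mm. I worked from the view above.
- **Final checks:** The finger is off the wheel and the arm is drawn back, with no contact force beyond noise. In the last pictures the dish, rider, dropper bottle and cap look undisturbed. I did not check the pen; the arm never went near it.

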